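# Hold a tube blank home on the bow gauge

### The arm

A 6-joint arm with a two-finger parallel gripper is mounted at the origin on a cart in front of the work surface, level with it; the furniture and walls round the work are solid. World frame = base frame: x ahead of the robot, y to its left, z up, the work surface at z = 0. Lengths are in m, angles in degrees, forces in N, time in s.
With the tool pointing down it reaches from about 0.3 to 0.875 m from the base axis. Payload 6.4 kg.
Tool frame: the origin (TCP) lies between the finger pads; the fingertips stand 25 mm ahead of it and the grasp point (between the pads) lies 6 mm ahead of it; z points along the fingers, y is the line along which they close (so a half turn about z gives the same grasp; the last joint's range is limited). The gripper opens to 88 mm and grips with 3 to 60 N. Pads are 18 mm wide; open, the fingers measure 123 mm over their backs; the gripper's body (75 mm by 187 mm) begins 45 mm behind the grasp point.
Start: joints at [-83.956, 10.359, 92.074, -0, 77.567, -11.82], TCP at [0.176, -0.547, 0.264] pointing down, gripper open.
Joint ranges: [-171.53, 171.53], [-51.25, 118.39], [17.06, 147.69], [-65.23, 245.23], [0, 150.52], [-178.68, 178.68]. Speed limits (degrees/s): [147.25, 147.25, 172.46, 180, 180, 180].

### API

Orientations are given as [roll, pitch, yaw] about the fixed x, y, z axes, in that order (R = Rz(yaw) Ry(pitch) Rx(roll)).
In Python, from station import env, imaging gives the robot as it stands. The module is installed in compiled form; this text tells all that it offers.
- The arm moves only by the shell command python3 -m pendant 'ROWS' [FORCE]. ROWS is JSON, a list of rows, each an object of numbers: "dx", "dy", "dz": the shift along the world's x, y, z in cm; "wx", "wy", "wz": the turn, a rotation vector about the world's x, y, z in rad; "jaw": the closure, from 0 (fully open) to 1 (shut). A call has 1 to 8 rows; each row shifts and turns the commanded pose from where the row before left it; what a row does not reach is not made up. A row lasts 1/8 s, in which the tool goes at most 62.5 mm and 10.7 degrees, less where a joint would pass 70% of its speed; a pose out of reach is approached as far as the arm can. A call with a gripper value outside its range is refused whole. The fingers move at their own pace and stop on an object; FORCE is the grip in N (left out, the last holds). Time passes only in rows, so rows that do not move let the fingers close. It gives the time, the measured TCP pose, the force, the opening and the grip force at its end, in the units of the state.
- env.get_state(): the state, without advancing time (a new reading comes with each control period).
- imaging.capture(name): name is "scene" or "side" or "wrist"; returns the picture (480x640x3 uint8, red, green, blue); there is no depth.
- imaging.camera_info(name): a dict with "fx", "fy", "cx", "cy" (pixels), "dist" ([k1, k2, p1, p2, k3] as OpenCV has them; the pictures are not rectified), "eye" and "attitude" of the camera in the world. Camera axes: x right, y up, looking along -z (the intrinsics and any distortion apply to the point x, -y, -z); pixel columns grow to the right and rows downward; lengths in m; the calibration is good to about 2 mm. A picture is of the moment at which its call begins: read the wrist's pose just before it. camera_info takes no time and is no camera call; for the wrist camera it gives the pose at the moment of the call.
- env.finish_job(): hands the job in; it is judged then, once.
The state is a dict: "time_s": time; "joint_positions": joint angles; "qvel": joint speeds; "tau": joint torques, N m; "eef_pos": TCP position; "tcp_rot": TCP orientation; "contact_force": force on the tool from outside, world axes, zero at the start; "torque": the same for the moment, N m; "opening": finger opening in m; "gripper_force": force on a finger pad.
Only numpy, scipy, OpenCV 4.12 (cv2) and the standard library are available. Lean on these libraries where they do the work, as an engineer would, in place of code of your own. Each camera call takes 0.05 s, during which the arm holds its last target. There are 200 camera calls.

### The job

Check the short square tube for bow on the bench gauge. First clear the last reading: with the gauge's probe standing free, press the reset button fully down and let it come back up. Then bring the tube level down to the gauge plate, resting on it or just clear of it, long side towards the two fixed anvils, push it squarely against the sprung probe until it bears on both anvils, without ramming it, and finish while still holding it pressed there so that the reading can be taken; leave the angle offcut and the dressing stone lying where they are.

Things in the scene. Friction and masses are not known exactly. Their poses are not given: they have to be found in the camera images.
- square_tube: Offcut of galvanised square steel tube, hollow with open ends, 40 x 40 mm, 110 mm long, 3 mm wall, 0.27 to 0.46 kg. Origin at the centre of its underside (its middle is 20 mm higher); y axis along its length, x across, z up. It lies on the table at one of three places, exchanged with the angle offcut and the dressing stone.
- bow_gauge: Bench bow gauge, fixed: steel plate 12 mm thick (x -90 to +120, y -140 to +80 mm of this frame, top z = 12 mm). Origin on the table midway between the anvils, in the plane of their contact lines: the tube's face stops at x = 0. +x is the push direction (away from the robot, turned by the gauge's yaw), y from right to left anvil, z up. The plate in front of the anvils (x < 0) is bare.
- tube_seat (a point): Point on top of the gauge plate at x = -20, y = 0, z = 12 mm of the gauge: where the centre of the tube's underside stands when home, its length along the gauge's y. Friction on the plate is about 0.6, so a tube pressed down on it drags; a push of 15 to 20 N in all (6 N of it from the spring) seats a tube carried lightly, at most 2 mm above the plate.
- comparator (a point): Centre of the top of the grey comparator box (95 x 60 x 30 mm, with a needle meter and the reset button) on the gauge's right rear corner, at x = 69.5, y = -100, z = 42 mm of the gauge.
- anvil_left: Left fixed anvil (hard stop): upright pin, diameter 16 mm, 36 mm high, with a block 18 mm wide behind it. Origin at the foot of the pin on its axis, at x = 8, y = 38, z = 12 mm of the gauge. 58 mm are free between the two anvils, room for a finger above the probe.
- anvil_right: Right fixed anvil, the same as the left, at y = -38 mm of the gauge.
- probe (a joint): Travel of the sprung plunger (gauge probe) in m: 0 out, grows as it is pushed in along the gauge's +x. At 0 its tip stands 10 mm in front of the anvil plane, so it reads 0.010 when the tube bears on both anvils (end of travel 0.014). Spring: 2 N at 0, 6 N at 0.010; it pushes the tube out again if let go.
- probe_tip (a point): Ball tip of the plunger (9 mm diameter), on its axis, midway between the anvils, 22 mm above the table; moves with the plunger. Behind the anvil plane are its barrel (12 mm thick, top 28 mm above the table) and, from 32 mm behind that plane, a clamp block 30 mm wide, top 32 mm above the table.
- reset_button_top (a point): Centre of the top of the reset button, a round grey plastic cap of 22 mm diameter in a black collar on the comparator box, at x = 42, y = -100, z = 64 mm of the gauge; pressed straight down.
- reset_button (a joint): Travel of the reset button in m: 0 up, 0.006 fully down; its spring takes 5 N to press it fully down and brings it back up.
- angle_offcut: Rusty angle iron offcut 45 x 130 x 45 mm, lying on one leg, origin under its centre. To be left alone.
- dressing_stone: Grey solid dressing stone 25 x 150 x 25 mm, origin under its centre. To be left alone.

How it is judged:
By the outcome, as a careful person would: the job done as asked, in the order asked, and still so for the second after the job is handed in, while the arm keeps its last pose, push and grip.
It also fails if it takes over 54 s, if anything falls off the work surface, if the arm or the gripper's body presses on something with over 40 N, if the wrist force passes 120 N, or if a joint passes its speed limit or range.

## Working session

There is one attempt and no reset: what is moved stays moved. The work goes in short steps, Python scripts to look and compute and a shell command to move; the robot and the scene stay as the last step left them, time stands still between calls to the robot, and variables do not carry over. Pictures are saved under pics/ and viewed, at most 10 in all, crops included, and the job is handed in when it is done.

```bash
mkdir -p pics; cat > h.py <<'E'
import numpy as np, cv2
from station import env, imaging
def save(name,fn):
    ci=imaging.camera_info(name); im=imaging.capture(name); cv2.imwrite('pics/'+fn,im[:,:,::-1]); return im,ci
def rot(a):
    from scipy.spatial.transform import Rotation as R
    a=np.array(a,float)
    if a.shape==(3,3): return a
    if a.size==4: return R.from_quat(a).as_matrix()
    return R.from_euler('xyz',a,degrees=True).as_matrix()
def rays(ci,px):
    K=np.array([[ci['fx'],0,ci['cx']],[0,ci['fy'],ci['cy']],[0,0,1.]])
    u=cv2.undistortPoints(np.array(px,float).reshape(-1,1,2),K,np.array(ci['dist'],float)).reshape(-1,2)
    d=np.c_[u[:,0],-u[:,1],-np.ones(len(u))]
    return np.array(ci['eye']),d@rot(ci['attitude']).T
def onz(ci,px,z):
    e,d=rays(ci,px); return e+d*((z-e[2])/d[:,2])[:,None]
def proj(ci,P):
    K=np.array([[ci['fx'],0,ci['cx']],[0,ci['fy'],ci['cy']],[0,0,1.]])
    c=(np.atleast_2d(P)-np.array(ci['eye']))@rot(ci['attitude']); c=c*[1,-1,-1]
    return cv2.projectPoints(c,np.zeros(3),np.zeros(3),K,np.array(ci['dist'],float))[0].reshape(-1,2)
E
python3 - <<'E'
from h import *
import pickle
print(env.get_state())
for n in ('scene','side','wrist'):
    im,ci=save(n,n+'0.png'); print(n,ci); pickle.dump(ci,open(f'pics/{n}0.pkl','wb'))
E
```

```text
{'time_s': 0.0, 'joint_positions': array([-8.39557611e+01,  1.04011667e+01,  9.21302214e+01,  6.57895795e-04,
        7.75674295e+01, -1.18200850e+01]), 'qvel': array([-0.02052915,  0.04394391, -0.00740933, -0.1342895 , -0.00857657,
       -0.03855245]), 'tau': array([-1.09570399e-03, -4.33871126e+01, -3.41849935e+01,  7.00167543e-02,
        3.84425791e-02, -1.13984906e-04]), 'eef_pos': array([ 0.17635751, -0.5467799 ,  0.26282934]), 'tcp_rot': array([-1.79903409e+02, -2.08703019e-02,  1.78641642e+01]), 'contact_force': array([ 0.38241478, -0.20223976,  0.2038301 ]), 'torque': array([-0.00870085, -0.02786833,  0.05074604]), 'gripper_force': 0.0, 'opening': 0.08809467441697034}
scene {'fx': 596.6798850510055, 'fy': 596.6798850510055, 'cx': 313.82406714952816, 'cy': 233.7863720621683, 'dist': array([-0.17608657,  0.        ,  0.        ,  0.        ,  0.        ]), 'eye': array([ 0.12514111, -0.73781053,  1.11861431]), 'attitude': array([ 38.74400517,  -0.22868935, -30.14725581])}
side {'fx': 608.6013599301477, 'fy': 608.6013599301477, 'cx': 319.37446840645913, 'cy': 236.06924643705963, 'dist': array([-0.13859125,  0.        ,  0.        ,  0.        ,  0.        ]), 'eye': array([ 0.34721052, -0.9136475 ,  0.66091941]), 'attitude': array([ 56.70434152,   0.56216368, -14.26578077])}
wrist {'fx': 431.29933998363526, 'fy': 431.29933998363526, 'cx': 318.7530433957101, 'cy': 236.47016916298577, 'dist': array([-0.0499134,  0.       ,  0.       ,  0.       ,  0.       ]), 'eye': array([ 0.25339912, -0.52239013,  0.38323066]), 'attitude': array([-1.78451004e+01,  4.20718676e-02, -7.21081690e+01])}
```

View pics/scene0.png

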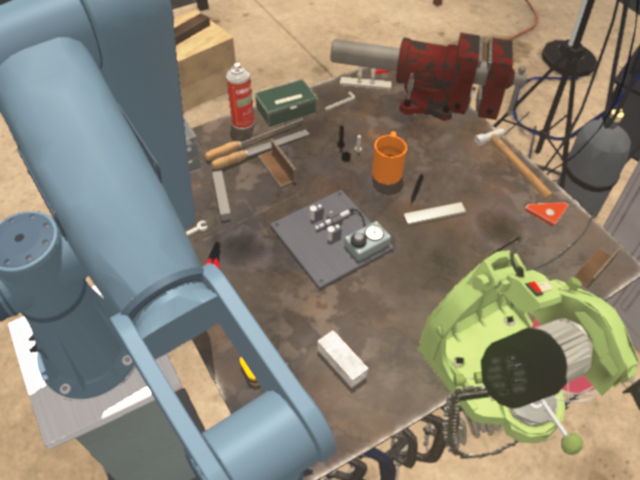

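View pics/side0.png

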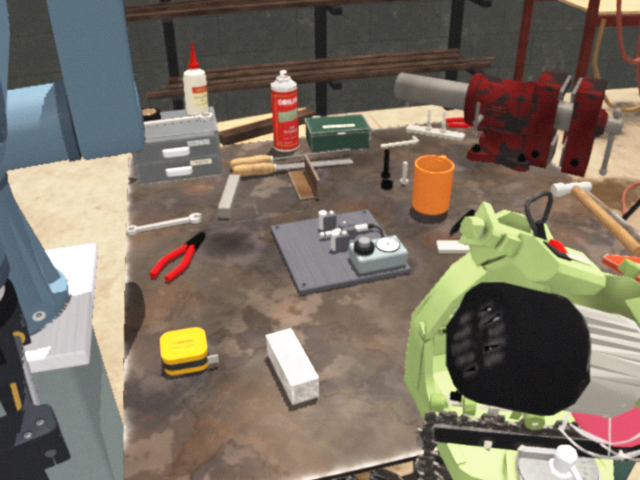

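The scene view shows the white-grey tube near (343,360), the gauge plate around (330,237) with its button at (358,240), the stone at (221,195) and the angle at (280,162). The side view agrees, with the tube at (292,366) and the plate at (340,252). Next I'll measure the plate and tube corners in both views.

```bash
cat > m.py <<'E'
from h import *
import pickle,itertools
def quad(m,seed=None):
    m=cv2.morphologyEx(m.astype(np.uint8)*255,cv2.MORPH_OPEN,np.ones((3,3)))
    c=max(cv2.findContours(m,cv2.RETR_EXTERNAL,cv2.CHAIN_APPROX_NONE)[0],key=cv2.contourArea)
    h=cv2.convexHull(c)
    for e in np.arange(1,15,.5):
        a=cv2.approxPolyDP(h,e,True)
        if len(a)<=4: break
    return cv2.contourArea(c),a[:,0].tolist()
for n,tb,pb in (('scene',(305,320,380,400),(265,185,400,290)),('side',(255,320,330,415),(265,205,415,300))):
    ci=pickle.load(open(f'pics/{n}0.pkl','rb')); im=cv2.imread(f'pics/{n}0.png').astype(int)
    x0,y0,x1,y1=tb; s=im[y0:y1,x0:x1]
    for lab,m in (('tube top',s.min(2)>195),('tube all',s.min(2)>120)):
        A,q=quad(m); q=np.array(q)+[x0,y0]; P=onz(ci,q,.04); print(n,lab,A,q.tolist(),P[:,:2].round(4).tolist(),np.linalg.norm(P-np.roll(P,-1,0),axis=1).round(3), s.reshape(-1,3).max(0))
    x0,y0,x1,y1=pb; s=im[y0:y1,x0:x1]
    m=(s[:,:,0]-s[:,:,2]>2)&(s.max(2)<125)
    A,q=quad(m); q=np.array(q)+[x0,y0]; P=onz(ci,q,.012); print(n,'plate',A,q.tolist(),P[:,:2].round(4).tolist(),np.linalg.norm(P-np.roll(P,-1,0),axis=1).round(3))
a=cv2.imread('pics/scene0.png')[180:400,250:410];b=cv2.imread('pics/side0.png')[200:420,250:420]
cv2.imwrite('pics/crop.png',np.hstack([cv2.resize(a,(400,550),interpolation=2),cv2.resize(b,(400,518),interpolation=2)[:518],]) if 0 else np.hstack([cv2.resize(a,(390,536),interpolation=2),cv2.resize(b,(410,536),interpolation=2)]))
E
python3 m.py
```

```text
scene tube top 904.0 [[330, 332], [366, 367], [354, 378], [319, 342]] [[0.4623, -0.2321], [0.483, -0.3362], [0.4497, -0.3443], [0.4309, -0.2408]] [0.106 0.034 0.105 0.033] [248 253 254]
scene tube all 1396.0 [[330, 330], [368, 367], [353, 385], [318, 349]] [[0.4647, -0.2281], [0.4865, -0.3382], [0.4401, -0.356], [0.4211, -0.2536]] [0.112 0.05  0.104 0.051] [248 253 254]Traceback (most recent call last):
  File "m.py", line 18, in <module>
    A,q=quad(m); q=np.array(q)+[x0,y0]; P=onz(ci,q,.012); print(n,'plate',A,q.tolist(),P[:,:2].round(4).tolist(),np.linalg.norm(P-np.roll(P,-1,0),axis=1).round(3))
        ~~~~^^^
  File "m.py", line 5, in quad
    c=max(cv2.findContours(m,cv2.RETR_EXTERNAL,cv2.CHAIN_APPROX_NONE)[0],key=cv2.contourArea)
ValueError: max() iterable argument is empty
```

```bash
python3 - <<'E'
import cv2
a=cv2.imread('pics/scene0.png');b=cv2.imread('pics/side0.png')
print(a[235,290],a[270,320],a[300,300],a[215,345],b[270,310],b[285,320],b[310,300])
E
sed -i 's/^    m=(s\[.*$/    m=(s[:,:,0]-s[:,:,2]>-4)\&(s.max(2)<130)/' m.py; python3 m.py
```

```text
[125 125 130] [128 129 135] [ 95 111 129] [146 154 163] [145 140 144] [136 131 133] [105 124 148]
scene tube top 904.0 [[330, 332], [366, 367], [354, 378], [319, 342]] [[0.4623, -0.2321], [0.483, -0.3362], [0.4497, -0.3443], [0.4309, -0.2408]] [0.106 0.034 0.105 0.033] [248 253 254]
scene tube all 1396.0 [[330, 330], [368, 367], [353, 385], [318, 349]] [[0.4647, -0.2281], [0.4865, -0.3382], [0.4401, -0.356], [0.4211, -0.2536]] [0.112 0.05  0.104 0.051] [248 253 254]
scene plate 164.5 [[345, 242], [381, 244], [381, 247], [357, 259]] [[0.626, -0.0303], [0.6964, -0.0777], [0.6913, -0.0851], [0.6237, -0.0862]] [0.085 0.009 0.068 0.056]
side tube top 1520.0 [[268, 334], [291, 329], [317, 378], [290, 385]] [[0.4339, -0.2351], [0.4697, -0.2329], [0.4832, -0.3406], [0.4444, -0.3439]] [0.036 0.109 0.039 0.109] [255 255 255]
side tube all 2717.0 [[307, 320], [329, 377], [292, 403], [265, 335]] [[0.4979, -0.2191], [0.4997, -0.3431], [0.4403, -0.376], [0.4292, -0.2362]] [0.124 0.068 0.14  0.071] [255 255 255]
side plate 1456.5 [[407, 273], [299, 292], [336, 239], [368, 223]] [[0.7056, -0.1112], [0.5081, -0.1139], [0.6129, 0.0272], [0.6905, 0.0664]] [0.198 0.176 0.087 0.178]
```

View pics/crop.png

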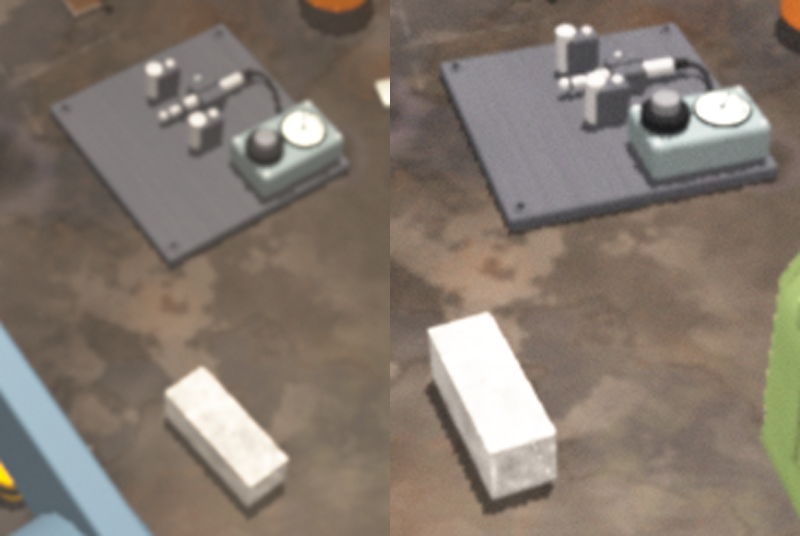

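The crop shows the plate with a dark plate top, two light anvil pins, the probe between them, and the button and meter on the comparator box. The tube is a light block with a 110 mm top. Its end face isn't clearly hollow, so I'll check that from close by. Next: a rough gauge pose, then the wrist camera goes above it.

```bash
python3 - <<'E'
from h import *
import pickle
S=pickle.load(open('pics/scene0.pkl','rb'));D=pickle.load(open('pics/side0.pkl','rb'))
q=lambda a:np.array(a)
a=q([[52,106],[225,26],[172,258],[346,163]])/2.4375+[250,180]
b=(q([[442,62],[675,25],[511,218],[776,160]])-[390,0])/2.4118+[250,200]
print(onz(S,a,.012).round(4)[:,:2].tolist());print(onz(D,b,.012).round(4)[:,:2].tolist())
# button, anvil tops L,R
for n,z,ps,pd in (('button',.064,(265,133),(666,97)),('aL',.048,(154,68),(565,33)),('aR',.048,(197,121),(596,78))):
    ps=q(ps)/2.4375+[250,180]; pd=(q(pd)-[390,0])/2.4118+[250,200]
    print(n,onz(S,ps,z).round(4)[0,:2],onz(D,pd,z).round(4)[0,:2])
print('stone',onz(S,[(217,172),(226,218)],.025).round(3).tolist())
E
```

```text
[[0.5021, 0.1066], [0.7075, 0.1127], [0.5133, -0.1081], [0.7139, -0.0977]]
[[0.5015, 0.1071], [0.7062, 0.1133], [0.511, -0.1101], [0.7182, -0.0938]]
button [ 0.6408 -0.0609] [ 0.6391 -0.065 ]
aL [0.5987 0.0721] [0.5969 0.0675]
aR [ 0.6005 -0.0061] [ 0.6031 -0.0032]
stone [[0.456, 0.32, 0.025], [0.411, 0.167, 0.025]]
```

```bash
R='{"dx":3.05,"dy":3.9,"dz":0.15,"wz":0.109}'
python3 -m pendant '[{"dx":3.05,"dy":3.9,"dz":0.15,"wz":0.109,"jaw":1},{"dx":3.05,"dy":3.9,"dz":0.15,"wz":0.109,"jaw":1},{"dx":3.05,"dy":3.9,"dz":0.15,"wz":0.109,"jaw":1},{"dx":3.05,"dy":3.9,"dz":0.15,"wz":0.109,"jaw":1},{"dx":3.05,"dy":3.9,"dz":0.15,"wz":0.109,"jaw":1},{"dx":3.05,"dy":3.9,"dz":0.15,"wz":0.109,"jaw":1}]' 20
python3 -m pendant '[{"dx":3.05,"dy":3.9,"dz":0.15,"wz":0.109,"jaw":1},{"dx":3.05,"dy":3.9,"dz":0.15,"wz":0.109,"jaw":1},{"dx":3.05,"dy":3.9,"dz":0.15,"wz":0.109,"jaw":1},{"dx":3.05,"dy":3.9,"dz":0.15,"wz":0.109,"jaw":1},{"dx":3.05,"dy":3.9,"dz":0.15,"wz":0.109,"jaw":1},{"dx":3.05,"dy":3.9,"dz":0.15,"wz":0.109,"jaw":1},{"jaw":1},{"jaw":1}]'
python3 - <<'E'
from h import *
import pickle
im,ci=save('wrist','w1.png'); pickle.dump(ci,open('pics/w1.pkl','wb')); print(ci['eye'],ci['attitude'])
E
```

```text
[ 0.25340381 -0.5224327   0.38334115] [-1.78476521e+01  2.95817184e-02 -7.21081975e+01]$[0]: bad value
$[0]: bad value
```

View pics/w1.png

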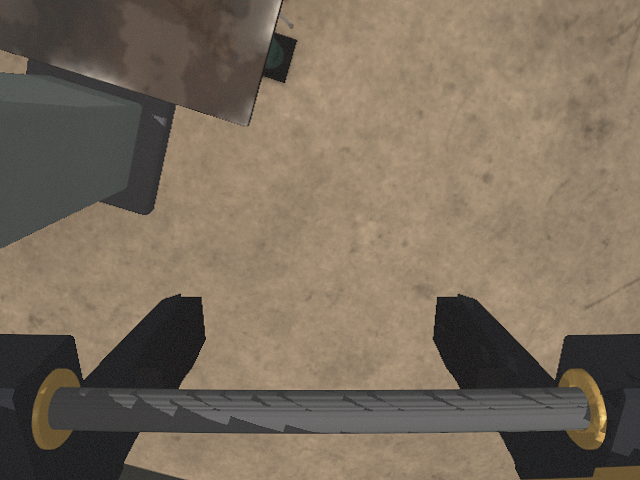

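The wrist view is still from the start pose: floor and table corner, with the fingers at rows 300–480. The move was refused, so I'll test the row format.

```bash
python3 -m pendant '[{"dx":3.05,"dy":3.9,"dz":0.15,"wx":0,"wy":0,"wz":0.109,"jaw":0.5}]'; python3 -m pendant '[{"dx":3.0,"dy":3.9,"dz":0.1,"wx":0.0,"wy":0.0,"wz":0.1,"jaw":0.9}]' 20; python3 -m pendant --help | head -20
```

```text
time_s: 0.32
eef_pos: [0.2057, -0.5094, 0.2647]
tcp_rot: [-180.0, 0.0, 24.0]
contact_force: [0.9, 0.5, -0.8]
opening: 0.0802
gripper_force: 0.0
time_s: 0.45
eef_pos: [0.2372, -0.4684, 0.2658]
tcp_rot: [-180.0, -0.0, 29.9]
contact_force: [0.8, 0.8, -0.2]
opening: 0.0703
gripper_force: 0.0invalid input: not JSON, or not a number
```

```bash

python3 -m pendant '[{"dx":3.04,"dy":3.9,"dz":0.15,"wz":0.11,"jaw":0.95},{"dx":3.04,"dy":3.9,"dz":0.15,"wz":0.11,"jaw":0.95},{"dx":3.04,"dy":3.9,"dz":0.15,"wz":0.11,"jaw":0.95},{"dx":3.04,"dy":3.9,"dz":0.15,"wz":0.11,"jaw":0.95},{"dx":3.04,"dy":3.9,"dz":0.15,"wz":0.11,"jaw":0.95}]' 20
python3 -m pendant '[{"dx":3.04,"dy":3.9,"dz":0.15,"wz":0.11,"jaw":0.95},{"dx":3.04,"dy":3.9,"dz":0.15,"wz":0.11,"jaw":0.95},{"dx":3.04,"dy":3.9,"dz":0.15,"wz":0.11,"jaw":0.95},{"dx":3.04,"dy":3.9,"dz":0.15,"wz":0.11,"jaw":0.95},{"dx":3.04,"dy":3.9,"dz":0.15,"wz":0.11,"jaw":0.95},{"jaw":0.99},{"jaw":0.99}]'
python3 - <<'E'
from h import *
import pickle
im,ci=save('wrist','w2.png'); pickle.dump(ci,open('pics/w2.pkl','wb')); print(ci['eye'],ci['attitude'])
E
```

```text
[ 0.30737151 -0.42847697  0.38615296] [-1.78520329e+01 -2.47470022e-02 -6.00261082e+01]$[0]: bad value
$[0]: bad value
```

View pics/w2.png

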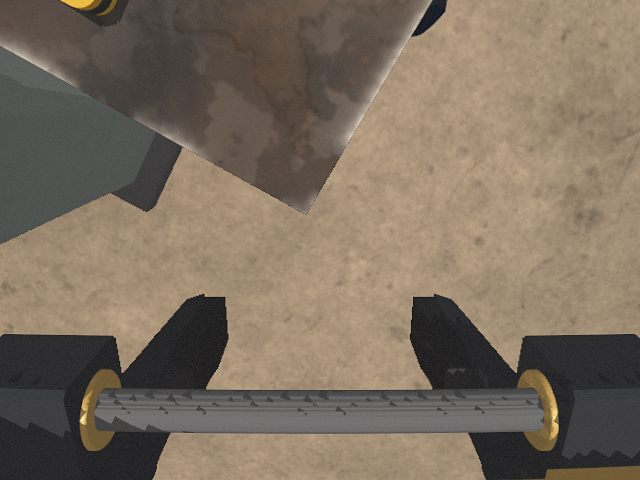

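That view was still the start area (table corner at (305,212)), because every row needs all seven fields. I'll resend with full rows.

```bash

python3 -m pendant '[{"dx":3.04,"dy":3.9,"dz":0.15,"wx":0,"wy":0,"wz":0.11,"jaw":0.95},{"dx":3.04,"dy":3.9,"dz":0.15,"wx":0,"wy":0,"wz":0.11,"jaw":0.95},{"dx":3.04,"dy":3.9,"dz":0.15,"wx":0,"wy":0,"wz":0.11,"jaw":0.95},{"dx":3.04,"dy":3.9,"dz":0.15,"wx":0,"wy":0,"wz":0.11,"jaw":0.95},{"dx":3.04,"dy":3.9,"dz":0.15,"wx":0,"wy":0,"wz":0.11,"jaw":0.95}]' 20 && python3 -m pendant '[{"dx":3.04,"dy":3.9,"dz":0.15,"wx":0,"wy":0,"wz":0.11,"jaw":0.95},{"dx":3.04,"dy":3.9,"dz":0.15,"wx":0,"wy":0,"wz":0.11,"jaw":0.95},{"dx":3.04,"dy":3.9,"dz":0.15,"wx":0,"wy":0,"wz":0.11,"jaw":0.95},{"dx":3.04,"dy":3.9,"dz":0.15,"wx":0,"wy":0,"wz":0.11,"jaw":0.95},{"dx":3.04,"dy":3.9,"dz":0.15,"wx":0,"wy":0,"wz":0.11,"jaw":0.95},{"dx":0,"dy":0,"dz":0,"wx":0,"wy":0,"wz":0,"jaw":0.99},{"dx":0,"dy":0,"dz":0,"wx":0,"wy":0,"wz":0,"jaw":0.99}]' && python3 - <<'E'
from h import *
import pickle
im,ci=save('wrist','w3.png'); pickle.dump(ci,open('pics/w3.pkl','wb')); print(ci['eye'],ci['attitude'])
E
```

```text
time_s: 1.12
eef_pos: [0.3897, -0.273, 0.2738]
tcp_rot: [180.0, 0.0, 61.5]
contact_force: [0.9, -0.7, -0.6]
opening: 0.0162
gripper_force: 0.0
time_s: 2.0
eef_pos: [0.5405, -0.0795, 0.2808]
tcp_rot: [-179.9, 0.0, 92.8]
contact_force: [-0.3, -0.9, 0.5]
opening: 0.0005
gripper_force: 0.0
[0.53753758 0.00054804 0.40110279] [-17.96631071  -0.02516925   2.86655859]
```

View pics/w3.png

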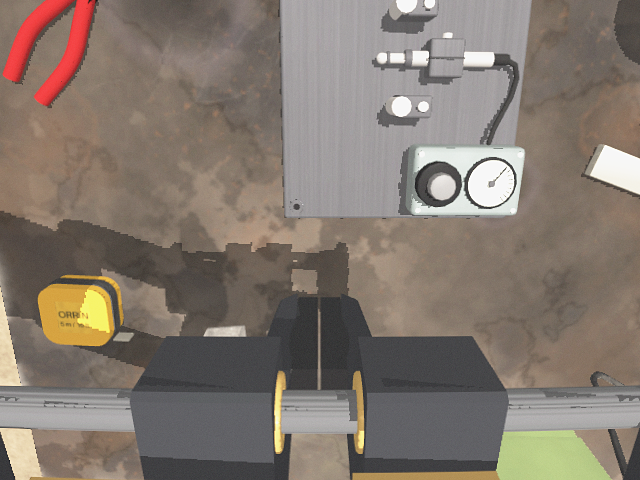

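The wrist view shows the gauge with its button cap at (440,186), right anvil top at (401,105), probe ball at (382,58), and near-right plate corner at (285,217). The tube end is half hidden at (225,330). I'll fit the gauge pose to these points.

```bash
python3 - <<'E'
from h import *
import pickle
ci=pickle.load(open('pics/w3.pkl','rb')); im=cv2.imread('pics/w3.png'); g=cv2.cvtColor(im,cv2.COLOR_BGR2GRAY)
def blob(x0,y0,x1,y1,f):
    m=f(g[y0:y1,x0:x1].astype(int)).astype(np.uint8); n,l,s,c=cv2.connectedComponentsWithStats(m); i=1+np.argmax(s[1:,4]); return c[i]+[x0,y0],s[i].tolist()
b,sb=blob(422,168,462,206,lambda g:(g>110)); a,sa=blob(385,92,414,120,lambda g:g>215); p,sp=blob(374,48,390,68,lambda g:g>190)
al,sl=blob(385,0,418,20,lambda g:g>215)
print(b,sb,a,sa,p,sp,al,sl)
# plate left edge: gradient per row; bottom edge per col
L=[(275+np.argmax(np.abs(np.diff(cv2.GaussianBlur(g[r:r+1,270:300].astype(np.float32),(5,1),0))[0,5:])),r) for r in range(70,210,5)]
print(L[::4])
px=[b,a,p,(284.5,217)]; Z=[.064,.048,.022,.012]; G=np.array([[42,-100],[8,-38],[-10+4.5,0],[-90,-140]])/1000
W=np.array([onz(ci,[q],z)[0,:2] for q,z in zip(px,Z)]); print(W.round(4).tolist())
gc=G-G.mean(0);wc=W-W.mean(0); th=np.arctan2((gc[:,0]*wc[:,1]-gc[:,1]*wc[:,0]).sum(),(gc*wc).sum()); R=np.array([[np.cos(th),-np.sin(th)],[np.sin(th),np.cos(th)]]); t=W.mean(0)-R@G.mean(0)
print(np.degrees(th),t,((R@G.T).T+t-W).round(4).tolist(),'button',R@[.042,-.1]+t,'seat',R@[-.02,0]+t)
E
```

```text
[441.37378641 185.96925566] [5, 4, 29, 29, 618] [401.11671924 106.05678233] [7, 4, 20, 21, 317] [381.67045455  57.32954545] [3, 5, 10, 10, 88] [406.04672897   4.92523364] [11, 0, 21, 13, 214]
[(np.int64(281), 70), (np.int64(281), 90), (np.int64(282), 110), (np.int64(283), 130), (np.int64(283), 150), (np.int64(284), 170), (np.int64(284), 190)]
[[0.6384, -0.0616], [0.6029, -0.0026], [0.5877, 0.0349], [0.5111, -0.1079]]
2.797359474982043 [0.59300328 0.03566241] [[0.0014, -0.0006], [-0.0, 0.0007], [-0.0002, 0.0005], [-0.0011, -0.0006]] button [ 0.63983361 -0.06216868] seat [0.57302711 0.03468633]
```

```bash

python3 -m pendant '[{"dx":2.475,"dy":0.425,"dz":-4.5,"wx":0,"wy":0,"wz":0,"jaw":0.99},{"dx":2.475,"dy":0.425,"dz":-4.5,"wx":0,"wy":0,"wz":0,"jaw":0.99},{"dx":2.475,"dy":0.425,"dz":-4.5,"wx":0,"wy":0,"wz":0,"jaw":0.99},{"dx":2.475,"dy":0.425,"dz":-4.5,"wx":0,"wy":0,"wz":0,"jaw":0.99},{"dx":0,"dy":0,"dz":-0.8,"wx":0,"wy":0,"wz":0,"jaw":0.99},{"dx":0,"dy":0,"dz":-0.5,"wx":0,"wy":0,"wz":0,"jaw":0.99},{"dx":0,"dy":0,"dz":0,"wx":0,"wy":0,"wz":0,"jaw":0.99}]' && python3 - <<'E'
from h import *
for n in ('side','scene'):
    im,ci=save(n,n+'1.png')
a=cv2.imread('pics/side1.png')[180:310,270:430];b=cv2.imread('pics/scene1.png')[180:310,270:430]
cv2.imwrite('pics/press.png',np.hstack([cv2.resize(a,(400,325)),cv2.resize(b,(400,325))]))
E
```

```text
time_s: 2.92
eef_pos: [0.6402, -0.0632, 0.0902]
tcp_rot: [179.9, 0.1, 92.8]
contact_force: [-0.7, -0.6, 1.0]
opening: 0.001
gripper_force: 0.0
```

View pics/press.png

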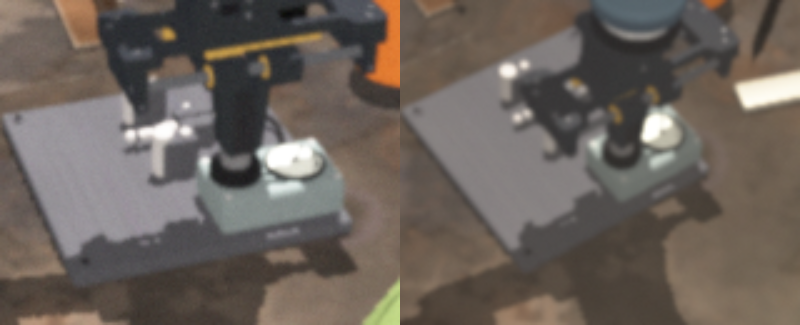

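The fingertips stand right over the cap (button at (237,160) in the left crop) and clear of the anvils. Pressing now.

```bash

python3 -m pendant '[{"dx":0,"dy":0,"dz":-0.4,"wx":0,"wy":0,"wz":0,"jaw":0.99},{"dx":0,"dy":0,"dz":0,"wx":0,"wy":0,"wz":0,"jaw":0.99}]';python3 -m pendant '[{"dx":0,"dy":0,"dz":-0.2,"wx":0,"wy":0,"wz":0,"jaw":0.99},{"dx":0,"dy":0,"dz":0,"wx":0,"wy":0,"wz":0,"jaw":0.99}]';
```

```text
time_s: 3.28
eef_pos: [0.6409, -0.0628, 0.0855]
tcp_rot: [179.8, 0.1, 92.9]
contact_force: [0.8, -1.4, 4.1]
opening: 0.0007
gripper_force: 1.8
time_s: 3.52
eef_pos: [0.6409, -0.0628, 0.0834]
tcp_rot: [179.9, 0.1, 92.9]
contact_force: [0.2, -2.3, 7.5]
opening: 0.0011
gripper_force: 3.7
```

```bash

python3 -m pendant '[{"dx":0,"dy":0,"dz":-0.1,"wx":0,"wy":0,"wz":0,"jaw":0.99},{"dx":0,"dy":0,"dz":0,"wx":0,"wy":0,"wz":0,"jaw":0.99}]'
```

```text
time_s: 3.78
eef_pos: [0.641, -0.0628, 0.0833]
tcp_rot: [179.9, 0.1, 92.9]
contact_force: [-2.3, -1.6, 12.7]
opening: 0.0007
gripper_force: 6.6
```

The button bottomed at z 0.0833, with the force up to 12.7 N and no more travel. Now up and over to the tube.

```bash

python3 -m pendant '[{"dx":0,"dy":0,"dz":2,"wx":0,"wy":0,"wz":0,"jaw":0.99},{"dx":0,"dy":0,"dz":5,"wx":0,"wy":0,"wz":0,"jaw":0.99},{"dx":0,"dy":0,"dz":5,"wx":0,"wy":0,"wz":0,"jaw":0.99},{"dx":-0.7,"dy":-1.2,"dz":4.5,"wx":0,"wy":0,"wz":0,"jaw":0.2}]' && python3 -m pendant '[{"dx":-2.9,"dy":-4.2,"dz":0.4,"wx":0,"wy":0,"wz":0.024,"jaw":0.2},{"dx":-2.9,"dy":-4.2,"dz":0,"wx":0,"wy":0,"wz":0.024,"jaw":0.2},{"dx":-2.9,"dy":-4.2,"dz":0,"wx":0,"wy":0,"wz":0.024,"jaw":0.2},{"dx":-2.9,"dy":-4.2,"dz":0,"wx":0,"wy":0,"wz":0.024,"jaw":0.2},{"dx":-2.9,"dy":-4.2,"dz":0,"wx":0,"wy":0,"wz":0.024,"jaw":0.2},{"dx":-2.9,"dy":-4.2,"dz":0,"wx":0,"wy":0,"wz":0.024,"jaw":0.2},{"dx":0,"dy":0,"dz":0,"wx":0,"wy":0,"wz":0,"jaw":0.2},{"dx":0,"dy":0,"dz":0,"wx":0,"wy":0,"wz":0,"jaw":0.2}]' && python3 - <<'E'
from h import *
import pickle
im,ci=save('wrist','w4.png'); pickle.dump(ci,open('pics/w4.pkl','wb')); print(ci['eye'],ci['attitude'])
E
```

```text
time_s: 4.28
eef_pos: [0.6326, -0.0733, 0.248]
tcp_rot: [-180.0, -0.0, 92.9]
contact_force: [0.0, -0.6, 0.1]
opening: 0.0089
gripper_force: 0.0
time_s: 5.28
eef_pos: [0.4589, -0.3256, 0.2501]
tcp_rot: [180.0, -0.1, 101.1]
contact_force: [0.4, 0.3, -0.4]
opening: 0.0706
gripper_force: 0.0
[ 0.44439565 -0.24713613  0.37045563] [-17.89779928  -0.07946237  11.10232563]
```

View pics/w4.png

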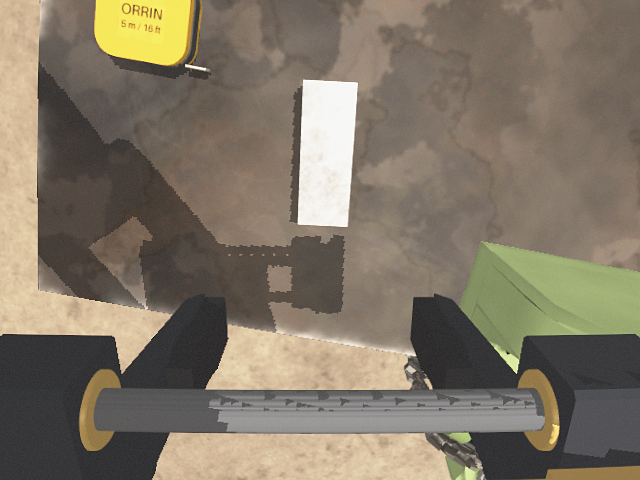

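The wrist view shows the tube top as a clean 110×40-shaped rectangle, with corners near (303,80), (357,83), (348,227) and (298,224). The saw is at the right, from (482,240). I'll measure the tube and check saw clearance.

```bash
python3 - <<'E'
from h import *
import pickle
ci=pickle.load(open('pics/w4.pkl','rb')); im=cv2.imread('pics/w4.png')
m=(im.min(2)>195).astype(np.uint8); m[:60]=0;m[250:]=0;m[:,:270]=0;m[:,390:]=0
m=cv2.morphologyEx(m,cv2.MORPH_CLOSE,np.ones((5,5)))
c=max(cv2.findContours(m,0,1)[0],key=cv2.contourArea)[:,0].astype(float)
for z in (.04,.025):
    P=onz(ci,c,z)[:,:2]; r=cv2.minAreaRect((P*1000).astype(np.float32)); print(z,r)
S=pickle.load(open('pics/side0.pkl','rb'));C=pickle.load(open('pics/scene0.pkl','rb'))
for z in (0,.1,.2,.25):
    P=onz(ci,[(482,240),(640,272)],z); print(z,P.round(3).tolist(),proj(S,P).round().tolist(),proj(C,P).round().tolist())
E
```

```text
0.04 ((458.3879089355469, -287.80181884765625), (39.74192428588867, 109.45868682861328), 8.229827880859375)
0.025 ((459.02301025390625, -289.6476745605469), (41.54591751098633, 114.42723846435547), 8.22981071472168)
0 [[0.615, -0.339, 0.0], [0.777, -0.34, 0.0]] [[404.0, 379.0], [503.0, 358.0]] [[418.0, 348.0], [477.0, 314.0]]
0.1 [[0.569, -0.314, 0.1], [0.687, -0.315, 0.1]] [[372.0, 322.0], [451.0, 308.0]] [[399.0, 325.0], [446.0, 299.0]]
0.2 [[0.523, -0.289, 0.2], [0.597, -0.29, 0.2]] [[335.0, 258.0], [389.0, 250.0]] [[377.0, 298.0], [410.0, 281.0]]
0.25 [[0.5, -0.277, 0.25], [0.552, -0.277, 0.25]] [[315.0, 224.0], [355.0, 218.0]] [[365.0, 283.0], [389.0, 271.0]]
```

The size at z=0.04 is 39.7×109.5 mm, so this is the tube, centred at (0.458, -0.288), yaw 8.2°. Grasping it high (tips 23 mm up) lets the front finger clear the probe and its clamp.

```bash

python3 -m pendant '[{"dx":-0.05,"dy":3.8,"dz":-2,"wx":0,"wy":0,"wz":-0.05,"jaw":0.2},{"dx":0,"dy":0,"dz":-4.5,"wx":0,"wy":0,"wz":0,"jaw":0.2},{"dx":0,"dy":0,"dz":-4.5,"wx":0,"wy":0,"wz":0,"jaw":0.2},{"dx":0,"dy":0,"dz":-4.5,"wx":0,"wy":0,"wz":0,"jaw":0.2},{"dx":0,"dy":0,"dz":-3,"wx":0,"wy":0,"wz":0,"jaw":0.2},{"dx":0,"dy":0,"dz":-1.7,"wx":0,"wy":0,"wz":0,"jaw":0.2},{"dx":0,"dy":0,"dz":0,"wx":0,"wy":0,"wz":0,"jaw":0.2}]' 40 && python3 -m pendant '[{"dx":0,"dy":0,"dz":0,"wx":0,"wy":0,"wz":0,"jaw":0.8},{"dx":0,"dy":0,"dz":0,"wx":0,"wy":0,"wz":0,"jaw":0.8},{"dx":0,"dy":0,"dz":0,"wx":0,"wy":0,"wz":0,"jaw":0.8},{"dx":0,"dy":0,"dz":0,"wx":0,"wy":0,"wz":0,"jaw":0.8},{"dx":0,"dy":0,"dz":0,"wx":0,"wy":0,"wz":0,"jaw":0.8},{"dx":0,"dy":0,"dz":0,"wx":0,"wy":0,"wz":0,"jaw":0.8}]' 40
```

```text
time_s: 6.2
eef_pos: [0.4584, -0.287, 0.0474]
tcp_rot: [-179.9, -0.1, 98.3]
contact_force: [-0.2, -0.1, 0.7]
opening: 0.0705
gripper_force: 0.0
time_s: 6.95
eef_pos: [0.4584, -0.2888, 0.049]
tcp_rot: [180.0, 0.0, 98.2]
contact_force: [-2.5, 0.5, 6.7]
opening: 0.0396
gripper_force: 40.0
```

```bash

python3 -m pendant '[{"dx":0,"dy":0,"dz":1,"wx":0,"wy":0,"wz":0,"jaw":0.8},{"dx":0,"dy":0,"dz":4,"wx":0,"wy":0,"wz":0,"jaw":0.8},{"dx":0,"dy":0,"dz":5,"wx":0,"wy":0,"wz":0,"jaw":0.8},{"dx":0,"dy":0,"dz":0,"wx":0,"wy":0,"wz":0,"jaw":0.8}]' 40 && python3 -m pendant '[{"dx":1.07,"dy":4.6,"dz":0,"wx":0,"wy":0,"wz":-0.0135,"jaw":0.8},{"dx":1.07,"dy":4.6,"dz":0,"wx":0,"wy":0,"wz":-0.0135,"jaw":0.8},{"dx":1.07,"dy":4.6,"dz":0,"wx":0,"wy":0,"wz":-0.0135,"jaw":0.8},{"dx":1.07,"dy":4.6,"dz":0,"wx":0,"wy":0,"wz":-0.0135,"jaw":0.8},{"dx":1.07,"dy":4.6,"dz":0,"wx":0,"wy":0,"wz":-0.0135,"jaw":0.8},{"dx":1.07,"dy":4.6,"dz":0,"wx":0,"wy":0,"wz":-0.0135,"jaw":0.8},{"dx":1.07,"dy":4.56,"dz":0,"wx":0,"wy":0,"wz":-0.0135,"jaw":0.8},{"dx":0,"dy":0,"dz":0,"wx":0,"wy":0,"wz":0,"jaw":0.8}]' && python3 -m pendant '[{"dx":0,"dy":0,"dz":-4,"wx":0,"wy":0,"wz":0,"jaw":0.8},{"dx":0,"dy":0,"dz":-3.4,"wx":0,"wy":0,"wz":0,"jaw":0.8},{"dx":0,"dy":0,"dz":0,"wx":0,"wy":0,"wz":0,"jaw":0.8},{"dx":0,"dy":0,"dz":0,"wx":0,"wy":0,"wz":0,"jaw":0.8}]' && python3 - <<'E'
from h import *
import pickle
for n in ('side','scene','wrist'):
    im,ci=save(n,n+'2.png'); pickle.dump(ci,open(f'pics/{n}2.pkl','wb'))
a=cv2.imread('pics/side2.png')[170:310,250:420];w=cv2.imread('pics/wrist2.png')
cv2.imwrite('pics/over.png',np.vstack([cv2.resize(a,(400,300)),cv2.resize(w,(400,300))]))
E
```

```text
time_s: 7.45
eef_pos: [0.4606, -0.2902, 0.1526]
tcp_rot: [179.7, 0.4, 98.3]
contact_force: [0.2, -1.1, -3.9]
opening: 0.0399
gripper_force: 40.0
time_s: 8.45
eef_pos: [0.5323, 0.0365, 0.1465]
tcp_rot: [-179.8, -0.1, 93.1]
contact_force: [0.3, -0.2, -3.3]
opening: 0.0392
gripper_force: 40.0
time_s: 8.95
eef_pos: [0.5336, 0.0328, 0.0747]
tcp_rot: [180.0, 0.0, 92.8]
contact_force: [0.7, -0.5, -2.8]
opening: 0.0396
gripper_force: 40.0
```

View pics/over.png

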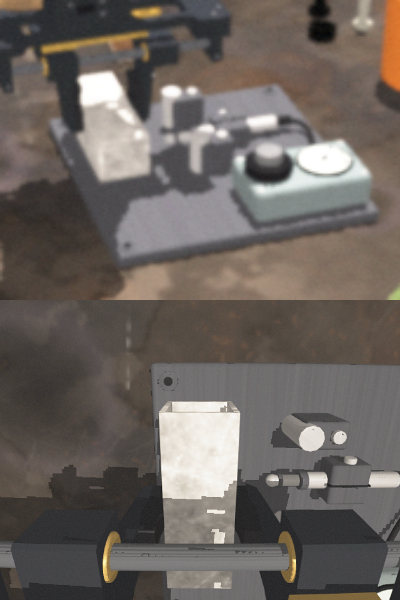

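The tube is hollow and held level over the bare plate, facing the anvils, with the front finger clear of the gauge. Now down to feel the plate, with a quick check of the gauge yaw from the plate edges.

```bash
python3 - <<'E'
from h import *
import pickle
ci=pickle.load(open('pics/w3.pkl','rb')); g=cv2.GaussianBlur(cv2.imread('pics/w3.png',0),(5,5),0).astype(float)
L=[(272+np.argmax(np.diff(g[r,272:295])),r) for r in range(60,205,3)]
B=[(c,208+np.argmax(-np.diff(g[208:226,c]))) for c in range(305,400,3)]
for n,Q,ax in (('left',L,1),('bottom',B,0)):
    P=onz(ci,np.array(Q)+.5,.012); vx,vy,x,y=cv2.fitLine((P[:,:2]*1000).astype(np.float32),cv2.DIST_HUBER,0,.01,.01).ravel()
    print(n,(np.degrees(np.arctan2(vy,vx))+180)%180,x,y)
E
python3 -m pendant '[{"dx":0,"dy":0,"dz":-0.9,"wx":0,"wy":0,"wz":0,"jaw":0.8},{"dx":0,"dy":0,"dz":-0.4,"wx":0,"wy":0,"wz":0,"jaw":0.8},{"dx":0,"dy":0,"dz":0,"wx":0,"wy":0,"wz":0,"jaw":0.8},{"dx":0,"dy":0,"dz":0,"wx":0,"wy":0,"wz":0,"jaw":0.8}]'
```

```text
left 93.01782 507.73547 -31.682669
bottom 2.5941772 568.18823 -104.311874
time_s: 9.6
eef_pos: [0.5332, 0.0334, 0.0611]
tcp_rot: [-180.0, -0.0, 92.8]
contact_force: [0.3, 0.4, -3.0]
opening: 0.0396
gripper_force: 40.0
```

```bash
python3 -m pendant '[{"dx":0,"dy":0,"dz":-0.1,"wx":0,"wy":0,"wz":0,"jaw":0.8},{"dx":0,"dy":0,"dz":0,"wx":0,"wy":0,"wz":0,"jaw":0.8},{"dx":0,"dy":0,"dz":0,"wx":0,"wy":0,"wz":0,"jaw":0.8}]'; python3 -m pendant '[{"dx":0,"dy":0,"dz":-0.1,"wx":0,"wy":0,"wz":0,"jaw":0.8},{"dx":0,"dy":0,"dz":0,"wx":0,"wy":0,"wz":0,"jaw":0.8},{"dx":0,"dy":0,"dz":0,"wx":0,"wy":0,"wz":0,"jaw":0.8}]'
```

```text
time_s: 9.98
eef_pos: [0.5333, 0.0334, 0.0611]
tcp_rot: [-180.0, 0.0, 92.8]
contact_force: [-4.8, 0.4, 8.5]
opening: 0.0397
gripper_force: 40.0
time_s: 10.35
eef_pos: [0.5333, 0.0334, 0.061]
tcp_rot: [-180.0, 0.0, 92.9]
contact_force: [-9.4, 0.3, 17.3]
opening: 0.0396
gripper_force: 40.0
```

```bash
python3 -m pendant '[{"dx":0,"dy":0,"dz":0.26,"wx":0,"wy":0,"wz":0,"jaw":0.8},{"dx":0,"dy":0,"dz":0,"wx":0,"wy":0,"wz":0,"jaw":0.8},{"dx":0.7,"dy":0.03,"dz":0,"wx":0,"wy":0,"wz":0,"jaw":0.8},{"dx":0.7,"dy":0.03,"dz":0,"wx":0,"wy":0,"wz":0,"jaw":0.8},{"dx":0.7,"dy":0.03,"dz":0,"wx":0,"wy":0,"wz":0,"jaw":0.8},{"dx":0.6,"dy":0.03,"dz":0,"wx":0,"wy":0,"wz":0,"jaw":0.8},{"dx":0,"dy":0,"dz":0,"wx":0,"wy":0,"wz":0,"jaw":0.8},{"dx":0,"dy":0,"dz":0,"wx":0,"wy":0,"wz":0,"jaw":0.8}]'; python3 -m pendant '[{"dx":0.3,"dy":0.015,"dz":0,"wx":0,"wy":0,"wz":0,"jaw":0.8},{"dx":0.3,"dy":0.015,"dz":0,"wx":0,"wy":0,"wz":0,"jaw":0.8},{"dx":0.2,"dy":0.01,"dz":0,"wx":0,"wy":0,"wz":0,"jaw":0.8},{"dx":0,"dy":0,"dz":0,"wx":0,"wy":0,"wz":0,"jaw":0.8},{"dx":0,"dy":0,"dz":0,"wx":0,"wy":0,"wz":0,"jaw":0.8}]'; python3 -c "
from h import *
print(env.get_state()['torque'])"
```

```text
time_s: 11.35
eef_pos: [0.56, 0.0346, 0.0616]
tcp_rot: [-180.0, -0.0, 92.8]
contact_force: [-0.4, -0.3, -4.1]
opening: 0.0397
gripper_force: 40.0
time_s: 11.98
eef_pos: [0.5678, 0.035, 0.0616]
tcp_rot: [-179.9, -0.0, 92.8]
contact_force: [-4.5, 0.4, -2.2]
opening: 0.0396
gripper_force: 40.0
[-0.09516057  0.68223135  0.00744131]
```

```bash
python3 -m pendant '[{"dx":0.2,"dy":0.01,"dz":0,"wx":0,"wy":0,"wz":0,"jaw":0.8},{"dx":0.1,"dy":0.005,"dz":0,"wx":0,"wy":0,"wz":0,"jaw":0.8},{"dx":0,"dy":0,"dz":0,"wx":0,"wy":0,"wz":0,"jaw":0.8}]'; python3 -m pendant '[{"dx":0.1,"dy":0.005,"dz":0,"wx":0,"wy":0,"wz":0,"jaw":0.8},{"dx":0,"dy":0,"dz":0,"wx":0,"wy":0,"wz":0,"jaw":0.8}]'; python3 -m pendant '[{"dx":0.1,"dy":0.005,"dz":0,"wx":0,"wy":0,"wz":0,"jaw":0.8},{"dx":0,"dy":0,"dz":0,"wx":0,"wy":0,"wz":0,"jaw":0.8}]'; python3 -c "
from h import *
print(env.get_state()['torque'])"
```

```text
time_s: 12.35
eef_pos: [0.5709, 0.0352, 0.0615]
tcp_rot: [-179.9, -0.0, 92.8]
contact_force: [-5.3, -0.5, -2.5]
opening: 0.0398
gripper_force: 40.0
time_s: 12.6
eef_pos: [0.5718, 0.0352, 0.0615]
tcp_rot: [-179.9, -0.0, 92.8]
contact_force: [-5.3, -0.1, -2.3]
opening: 0.0397
gripper_force: 40.0
time_s: 12.85
eef_pos: [0.5719, 0.0352, 0.0615]
tcp_rot: [-179.8, -0.0, 92.9]
contact_force: [-10.2, -0.4, 0.6]
opening: 0.0398
gripper_force: 40.0
[-0.11718416  1.46908968  0.01503817]
```

```bash
python3 -m pendant '[{"dx":0.1,"dy":0.005,"dz":0,"wx":0,"wy":0,"wz":0,"jaw":0.8},{"dx":0,"dy":0,"dz":0,"wx":0,"wy":0,"wz":0,"jaw":0.8}]'; python3 -m pendant '[{"dx":0.05,"dy":0.002,"dz":0,"wx":0,"wy":0,"wz":0,"jaw":0.8},{"dx":0,"dy":0,"dz":0,"wx":0,"wy":0,"wz":0,"jaw":0.8},{"dx":0,"dy":0,"dz":0,"wx":0,"wy":0,"wz":0,"jaw":0.8}]'; python3 - <<'E'
from h import *
s=env.get_state();print(s['torque'],s['tcp_rot'],s['eef_pos'])
w,ci=save('wrist','w5.png');a,_=save('side','s5.png')
cv2.imwrite('pics/end.png',np.vstack([cv2.resize(a[170:310,250:420],(400,300))[:,:,::-1],cv2.resize(w[50:300,250:550],(400,300))[:,:,::-1]]))
E
```

```text
time_s: 13.1
eef_pos: [0.5721, 0.0352, 0.0615]
tcp_rot: [-179.7, -0.0, 92.9]
contact_force: [-13.1, -1.4, 4.9]
opening: 0.0396
gripper_force: 40.0
time_s: 13.48
eef_pos: [0.5721, 0.0352, 0.0615]
tcp_rot: [-179.6, -0.0, 92.9]
contact_force: [-15.7, -1.9, 7.4]
opening: 0.0399
gripper_force: 40.0
[-0.26325947  2.34939253  0.08270123] [-1.79616910e+02 -1.46381961e-02  9.28670087e+01] [0.57209856 0.03523366 0.06148886]
```

View pics/end.png

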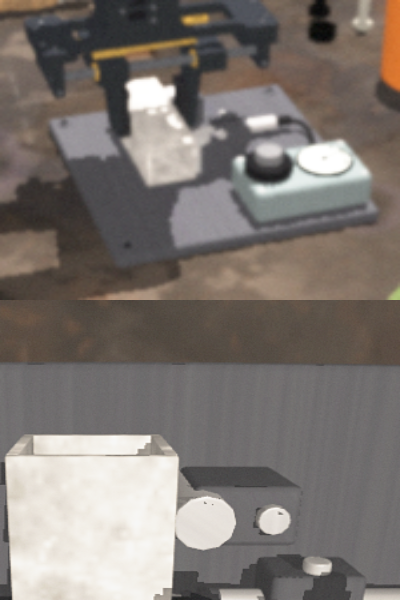

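The tube face touches the left anvil in the wrist crop at (180,520), and it stands low on the plate. The tool is pressing down slightly (Fz 7 N), so I'll relieve that and add a touch of push.

```bash
python3 -m pendant '[{"dx":0,"dy":0,"dz":0.08,"wx":0,"wy":0,"wz":0,"jaw":0.8},{"dx":0.05,"dy":0.002,"dz":0,"wx":0,"wy":0,"wz":0,"jaw":0.8},{"dx":0,"dy":0,"dz":0,"wx":0,"wy":0,"wz":0,"jaw":0.8},{"dx":0,"dy":0,"dz":0,"wx":0,"wy":0,"wz":0,"jaw":0.8},{"dx":0,"dy":0,"dz":0,"wx":0,"wy":0,"wz":0,"jaw":0.8},{"dx":0,"dy":0,"dz":0,"wx":0,"wy":0,"wz":0,"jaw":0.8}]';  python3 - <<'E'
from h import *
s=env.get_state();print(s['torque'],s['tcp_rot'],s['eef_pos'])
E
```

```text
time_s: 14.32
eef_pos: [0.5721, 0.0353, 0.0616]
tcp_rot: [-179.6, -0.0, 92.9]
contact_force: [-13.9, -2.1, 2.4]
opening: 0.0391
gripper_force: 40.0
[-0.32106736  2.20442823  0.04996764] [-1.79556818e+02 -2.07383695e-02  9.28652158e+01] [0.57209908 0.03525016 0.06155913]
```

```bash
python3 -m pendant '[{"dx":0.06,"dy":0.003,"dz":0.05,"wx":0,"wy":0,"wz":0,"jaw":0.8},{"dx":0,"dy":0,"dz":0,"wx":0,"wy":0,"wz":0,"jaw":0.8},{"dx":0,"dy":0,"dz":0,"wx":0,"wy":0,"wz":0,"jaw":0.8},{"dx":0,"dy":0,"dz":0,"wx":0,"wy":0,"wz":0,"jaw":0.8},{"dx":0,"dy":0,"dz":0,"wx":0,"wy":0,"wz":0,"jaw":0.8}]';  python3 - <<'E'
from h import *
s=env.get_state();print(s['torque'],s['tcp_rot'],s['eef_pos'])
E
```

```text
time_s: 14.95
eef_pos: [0.5721, 0.0352, 0.0616]
tcp_rot: [-179.5, -0.0, 92.9]
contact_force: [-14.4, -2.6, 0.6]
opening: 0.0396
gripper_force: 40.0
[-0.39800711  2.35706375 -0.02791719] [-1.79481574e+02 -2.57555248e-02  9.28638646e+01] [0.57212171 0.03524036 0.06157716]
```

```bash
python3 -c "
from station import env
print(env.finish_job())"
```

```text
the job is handed in; nothing more can be done
None
```

I pressed the reset button fully down and let it come back up with the probe free. I then handed the job in with the tube held against the anvils at about 14 N, level to about half a degree and resting lightly on or just clear of the plate. The low twisting moment suggests it bears on both anvils, but I couldn't read the probe directly. I left the angle offcut and dressing stone alone.

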